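# Start a UV cure: push the drawer home and press start

### The arm

A 6-joint arm with a two-finger parallel gripper is mounted at the origin on a cart in front of the work surface, level with it; the furniture and walls round the work are solid. World frame = base frame: x ahead of the robot, y to its left, z up, the work surface at z = 0. Lengths are in m, angles in rad, forces in N, time in s.
With the tool pointing down it reaches from about 0.275 to 0.75 m from the base axis. Payload 10.2 kg.
Tool frame: the origin (TCP) lies midway between the tips of the shut fingers; the grasp point (between the pads) lies 19 mm behind it (env.hold_point_z is the distance from the TCP to the grasp point, in m); z points along the fingers, y is the line along which they close (so a half turn about z gives the same grasp; the last joint's range is limited). The gripper opens to 85 mm and grips with 20 to 120 N. Pads are 22 mm wide; open, the fingers measure 114 mm over their backs; the gripper's body (76 mm by 85 mm) begins 54 mm behind the grasp point. The pads swing forward as they close: fully open they stand 13 mm farther back than shut.
Start: joints at [-1.474, 0.313, 1.498, -0, 1.331, -0.223], TCP at [0.165, -0.498, 0.196] pointing down, gripper open.
Joint ranges: [-2.94, 2.94], [-0.97, 2.17], [0.19, 2.56], [-1.23, 4.37], [0.02, 3.11], [-2.88, 2.88]. Speed limits (rad/s): [2.39, 2.39, 3.01, 3.14, 3.14, 3.14].

### API

Orientations are given as a unit quaternion [x, y, z, w].
In Python, from bench import env, kinematics, monitor, eyes, job gives the robot as it stands. The module is installed in compiled form; this text tells all that it offers. Calls block until the motion is done:
- env.reach(position, orientation): joint-space move of the TCP to a pose.
- env.movel(position, velocity=0.15, frame=None, guard=None): straight line of the TCP; frame=None keeps the orientation; velocity is the mean speed in m/s. With guard (N) it stops when the force on the tool has changed by that much, and returns True; else False.
- env.set_joints(angles): joint-space move.
- env.release() and env.close_gripper(effort=None): open the fingers fully, or close them until they stop; effort is the grip in N (None keeps the last).
- env.hold(seconds).
- kinematics.ik(position, orientation): joint angles nearest the present ones, or None.
- monitor.sense(): the state.
- eyes.grab_frame(name): name is "scene" or "top" or "wrist"; returns a dict with "frame" (420x560x3 uint8, red, green, blue), "mtx" (3x3 intrinsics, pixels), "view" (4x4, takes a point from world to camera coordinates). Camera axes: x right, y down, z forward; pixel columns grow to the right and rows downward; lengths in m; the calibration is good to about 2 mm. The wrist camera is an equidistant fisheye: a pixel r from the principal point sees the ray r / f radians off the axis. A picture is of the moment at which its call begins. There is no depth.
A pose or a line that the arm cannot do raises env.MotionError and nothing moves.
- job.hand_in(): hands the job in; it is judged then, once.
The state is a dict: "clock": time; "joints": joint angles; "qvel": joint speeds; "joint_efforts": joint torques, N m; "position": TCP position; "ee_rot": TCP orientation; "contact_force": force on the tool from outside, world axes, zero at the start; "ft_torque": the same for the moment, N m; "finger_gap": opening from 0.0 (shut) to 1.0 (fully open); "gripper_force": force on a finger pad.
Only numpy, scipy, OpenCV 4.12 (cv2) and the standard library are available. Lean on these libraries where they do the work, as an engineer would, in place of code of your own. Each camera call takes 0.05 s, during which the arm holds its last target. There are 200 camera calls.

### The job

The phone in the open drawer of the white UV curing box has a freshly bonded screen that is ready to cure. With the fingertips ease the drawer fully home without slamming it, and only then press the green start button gently all the way down, let it come back up and withdraw. Lift nothing, and leave the phone itself, the red stop button, the timer knob, the tape roll, the suction lifter and the black torch alone.

Things in the scene. Friction and masses are not known exactly. Their poses are not given: they have to be found in the camera images.
- uv_box: White UV curing box, 200 deep (x) x 260 wide (y) x 90 mm high, fixed. Origin under its centre at desk level; x points from the drawer side to the back, z up. Grey drawer front plate: full width, 12 mm thick, 10 to 62 mm above the desk, against the box's front face x = -100 mm when home. Controls on the flat top at x = -36 mm: green start y = +65, red stop y = 0, black timer knob y = -65 mm.
- uv_drawer (a joint): How far the drawer is pulled out, m: 0 = fully home, starts 0.085 to 0.11; it slides out along the box's -x. About 2 N of friction; it stays where it is left and meets rubber-buffered stops at 0.
- drawer_bar (a point): Middle of the drawer's straight steel handle bar, which runs along the box's y: 116 mm long, 10 mm thick, its axis 45 mm above the desk and 26 mm in front of the drawer front plate. Moves with the drawer.
- start_button (a joint): Green start button, travel in m: 0 = up, 0.005 = fully down. A spring brings it back; it takes 1.2 N to begin and 4 N to push fully down, then a hard stop.
- start_button_top (a point): Centre of the top of the green start button's round cap (24 mm across), 111 mm above the desk when up; its black collar, 40 mm across, is 102 mm above the desk. It is pressed straight down.
- stop_button (a joint): Red stop button, same shape and spring as the green one: travel in m, 0 = up. Not to be pressed.
- stop_button_top (a point): Centre of the top of the red stop button's cap (24 mm across), 111 mm above the desk.
- timer_pointer (a point): Outer end of the white pointer line on the black round timer knob (34 mm across, 16 mm high, top 106 mm above the desk), 12 mm from the knob's axis; the knob may start at any setting. Not to be turned.
- phone: Black phone, 144 x 70 x 8 mm, lying loose and flat in the drawer tray, its long side across the drawer. Origin at the centre of its underside, x along its length, z up. The tray has a blue soft floor 16 mm above the desk.
- tape_roll: Flat amber tape roll, 60 x 66 x 12 mm, on the desk to the left of the drawer. Origin at the centre of its underside. Bystander.
- suction_cup: Black rubber suction lifter with a ring on top, 40 mm across, 39 mm high, on the desk to the right of the drawer. Origin at the centre of its underside. Bystander.
- torch: Small black hand torch, 23 x 98 x 23 mm, lying on the desk at the left near the front edge. Origin at the centre of its underside, its length along its y. Bystander.

How it is judged:
By the outcome, as a careful person would: the job done as asked, in the order asked, and still so for the second after the job is handed in, with the robot touching nothing.
It also fails if it takes over 48 s, if anything falls off the work surface, if the arm or the gripper's body presses on something with over 40 N, if the wrist force passes 120 N, or if a joint passes its speed limit or range.

## Working session

There is one attempt and no reset: what is moved stays moved. The work goes in short steps, each a Python script; the robot and the scene stay as the last script left them, time stands still between calls to the robot, and variables do not carry over. Pictures are saved under pics/ and viewed, at most 10 in all, crops included, and the job is handed in when it is done.

```bash
mkdir -p pics; python3 - <<'E'
from bench import env, monitor, eyes
import cv2, numpy as np
for n in ("scene","top"):
    d=eyes.grab_frame(n); cv2.imwrite(f"pics/{n}0.png",d["frame"][:,:,::-1])
    np.savez(f"{n}0.npz",**d); print(n,d["mtx"].tolist(),np.round(d["view"],3).tolist())
s=monitor.sense(); print(s["clock"],s["contact_force"],s["ee_rot"])
E
```

```text
scene [[458.4886827871013, 0.0, 278.24320151500615], [0.0, 458.4886827871013, 212.65769605288898], [0.0, 0.0, 1.0]] [[-0.785, -0.619, 0.017, 0.474], [-0.355, 0.426, -0.832, 0.259], [0.508, -0.66, -0.554, 0.965], [0.0, 0.0, 0.0, 1.0]]
top [[463.6678412037621, 0.0, 275.97099539105346], [0.0, 463.6678412037621, 215.43221940670304], [0.0, 0.0, 1.0]] [[0.022, -0.999, -0.027, 0.067], [-0.986, -0.017, -0.164, 0.568], [0.163, 0.031, -0.986, 0.929], [0.0, 0.0, 0.0, 1.0]]
0.1 [-0.26863323 -0.07304554  0.56025415] [ 9.87239261e-01  1.59243017e-01  3.97168975e-05 -5.49288500e-04]
```

View pics/scene0.png

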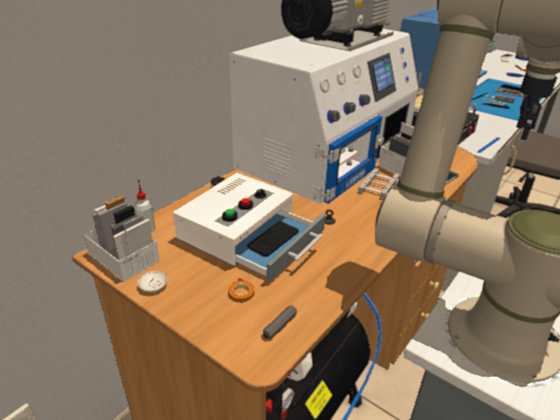

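View pics/top0.png

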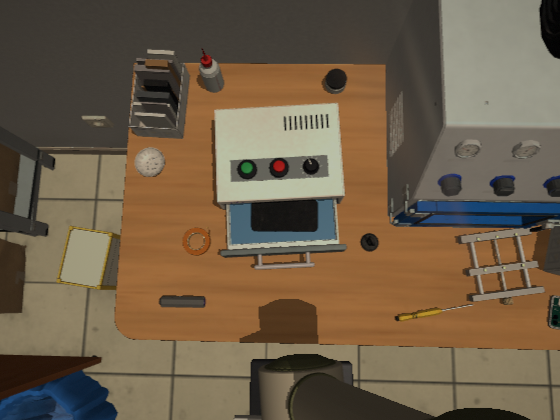

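The top view shows green at about (247,168), red at (279,167) and the knob at (311,166). The drawer plate runs (222,253)-(345,248) and the handle bar (256,266)-(313,263), with the phone in the tray. The tape is left of the drawer, the suction cup right, and the torch sits at (183,301).

```bash
cat > h.py <<'E'
import numpy as np, cv2
def ray(d,uv,z):
    K,V=d["mtx"],d["view"]; R,t=V[:3,:3],V[:3,3]
    c=-R.T@t; r=R.T@np.linalg.inv(K)@[uv[0],uv[1],1.]
    return c+r*(z-c[2])/r[2]
def blob(m,box=None):
    m=m.astype(np.uint8)
    if box: k=np.zeros_like(m);x0,y0,x1,y1=box;k[y0:y1,x0:x1]=1;m=m*k
    n,l,s,c=cv2.connectedComponentsWithStats(m); i=1+np.argmax(s[1:,4]); return c[i],s[i],l==i
E
python3 - <<'E'
from h import *
top=dict(np.load("top0.npz")); sc=dict(np.load("scene0.npz"))
G={}
for n,d in(("top",top),("scene",sc)):
    f=d["frame"].astype(int); r,g,b=f[...,0],f[...,1],f[...,2]
    bx=(230,150,330,185) if n=="top" else (215,180,275,225)
    cg,sg,_=blob((g>1.5*r)&(g>1.3*b)&(g>50),bx); cr,sr,_=blob((r>2*g)&(r>2*b)&(r>70),bx)
    print(n,cg,sg,cr,sr, ray(d,cg,.109),ray(d,cr,.109))
    G[n]=(ray(d,cg,.109),ray(d,cr,.109))
hsv=cv2.cvtColor(top["frame"],cv2.COLOR_RGB2HSV)
f=top["frame"]
c,s,m=blob((hsv[...,1]<70)&(hsv[...,2]>110),(245,258,325,275))
print("bar",c,s); 
ys,xs=np.nonzero(m)
for p in((xs.min(),ys[xs==xs.min()].mean()),c,(xs.max(),ys[xs==xs.max()].mean())): print(ray(top,p,.048))
# phone-to-world: plate ends & box front corners (approx pixels)
for p,z in(((217,201),.09),((343,196),.09),((222,253),.062),((345,248),.062)): print(p,ray(top,p,z))
cv2.imwrite("pics/crop.png",cv2.resize(f[95:280,205:385,::-1],None,fx=4,fy=3.2,interpolation=cv2.INTER_CUBIC))
E
```

```text
top [246.44347826 167.3826087 ] [241 162  12  12 115] [278.68181818 165.57272727] [273 160  12  12 110] [0.65335505 0.13813691 0.109     ] [0.65803189 0.07337886 0.109     ]
scene [229.65079365 212.61904762] [225 209  10   8  63] [245.28301887 201.33962264] [241 198  10   7  53] [0.64706632 0.14296519 0.109     ] [0.6522436  0.07888201 0.109     ]
bar [283.31884058 264.83333333] [255 258  59  11 276]
[0.45759658 0.11956714 0.048     ]
[0.46325068 0.06103443 0.048     ]
[ 4.66205574e-01 -2.26560470e-04  4.80000000e-02]
(217, 201) [0.58725189 0.1977011  0.09      ]
(343, 196) [ 0.60173201 -0.0573793   0.09      ]
(222, 253) [0.48409817 0.18726751 0.062     ]
(345, 248) [ 0.49923882 -0.06448272  0.062     ]
```

View pics/crop.png

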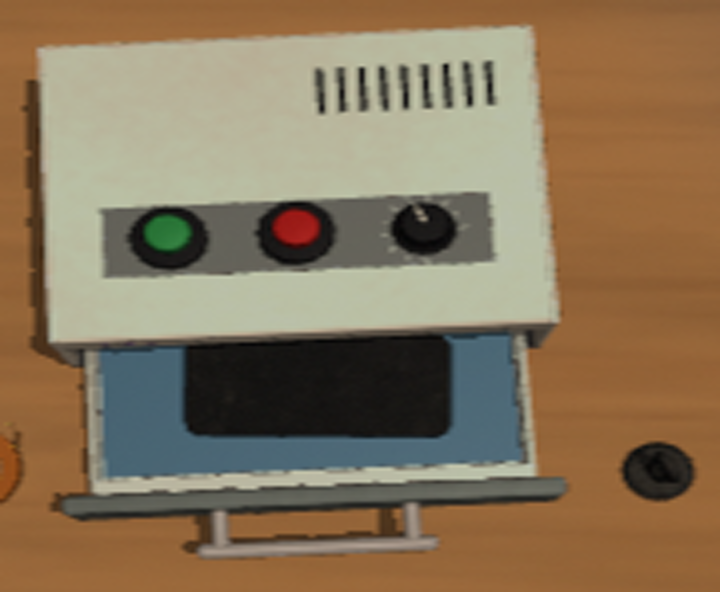

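The geometry agrees: green–red spacing is 65 mm, box yaw is about 0.06 rad, and the drawer is about 0.09 m out. Next I push the drawer by its bar with shut fingers.

```bash
cat >> h.py <<'E'
yaw=.06; ux=np.array([np.cos(yaw),np.sin(yaw),0]); O=np.array([.691,.078,0])
Q=[np.cos(yaw/2),np.sin(yaw/2),0,0]
def P(x,y,z): return (O+x*ux+y*np.array([-ux[1],ux[0],0])+[0,0,z]).tolist()
E
python3 - <<'E'
from h import *
from bench import env, monitor, eyes
def st(l): s=monitor.sense(); print(l,round(s["clock"],2),np.round(s["position"],4),np.round(s["contact_force"],2),round(s["finger_gap"],2))
env.close_gripper(20); st("shut")
env.reach(P(-.285,0,.16),Q); st("above")
env.movel(P(-.285,0,.032),.1); st("low")
print(env.movel(P(-.175,0,.032),.035,guard=15)); st("push1")
d=eyes.grab_frame("top"); cv2.imwrite("pics/top1.png",d["frame"][90:300,160:440,::-1].repeat(2,0).repeat(2,1))
E
```

```text
shut 0.87 [ 0.165  -0.4984  0.1964] [ 0.4  -0.45 -0.72] -0.0
above 3.05 [0.4068 0.0604 0.16  ] [-0.07  0.74  0.39] 0.0
low 4.48 [0.4069 0.0609 0.0324] [-0.91  1.32  0.25] -0.0
False
push1 7.78 [0.5163 0.0675 0.032 ] [-0.47 -0.22  0.07] 0.0
```

View pics/top1.png

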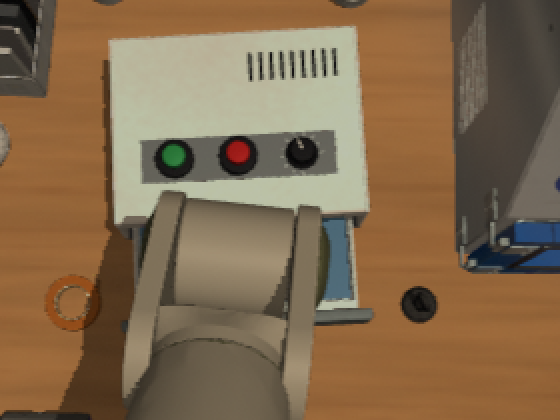

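The arm hides the bar, but the drawer plate's right end hasn't clearly moved (about (346,247) in the full image). I'll check the scene and wrist views.

```bash
python3 - <<'E'
from h import *
from bench import eyes,monitor
a=eyes.grab_frame("scene")["frame"][150:350,150:430]; b=eyes.grab_frame("wrist")["frame"]
a=cv2.resize(a,(560,400)); b=cv2.resize(b,(240,180)); 
o=np.zeros((600,560,3),np.uint8); o[:400]=a; o[400:580,:240]=b
cv2.imwrite("pics/s1.png",o[:,:,::-1]); print(monitor.sense()["position"])
E
```

```text
[0.51632493 0.06750961 0.03203841]
```

View pics/s1.png

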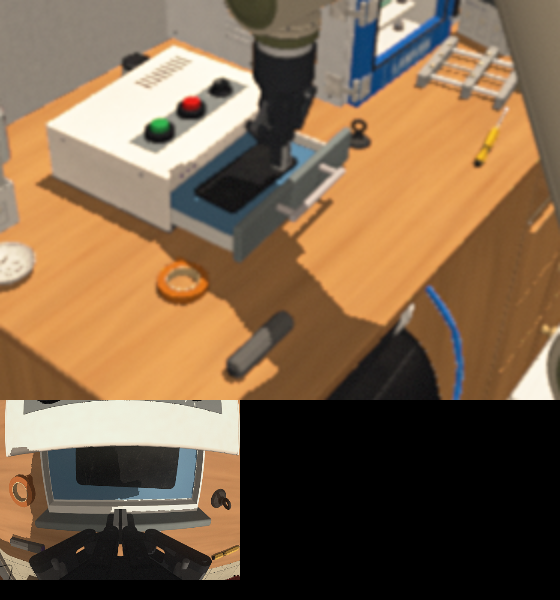

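```bash
python3 - <<'E'
from h import *
from bench import eyes,monitor
print({k:np.round(v,3).tolist() for k,v in monitor.sense().items()})
for n in("scene","top"):
    d=eyes.grab_frame(n); V=d["view"]
    for p in([.5163,.0675,.032],[.5163,.0675,.07],[.462,.060,.045],[.49,.062,.062]):
        c=V@[*p,1]; q=d["mtx"]@c[:3]; q=q[:2]/q[2]; print(n,p,np.round(q,1),"s1px",np.round((q-150)*2,0))
    if n=="scene": cv2.imwrite("pics/s2.png",cv2.resize(d["frame"][190:290,230:350,::-1],None,fx=6,fy=6,interpolation=cv2.INTER_CUBIC))
E
```

```text
{'clock': 7.925, 'joints': [-0.095, 0.496, 1.703, -0.0, 0.943, 1.416], 'qvel': [0.001, 0.0, -0.001, 0.001, -0.0, -0.001], 'joint_efforts': [0.002, -44.132, -20.596, 0.0, 0.001, -0.0], 'position': [0.516, 0.068, 0.032], 'ee_rot': [1.0, 0.03, 0.0, 0.0], 'contact_force': [0.038, 0.307, 0.835], 'ft_torque': [-0.005, 0.022, -0.023], 'gripper_force': 0.0, 'finger_gap': -0.003}
scene [0.5163, 0.0675, 0.032] [289.  243.4] s1px [278. 187.]
scene [0.5163, 0.0675, 0.07] [289.4 231.3] s1px [279. 163.]
scene [0.462, 0.06, 0.045] [308.4 246.3] s1px [317. 193.]
scene [0.49, 0.062, 0.062] [299.1 236.9] s1px [298. 174.]
top [0.5163, 0.0675, 0.032] [280.8 240.1] s1px [262. 180.]
top [0.5163, 0.0675, 0.07] [280.5 238. ] s1px [261. 176.]
top [0.462, 0.06, 0.045] [283.8 265.5] s1px [268. 231.]
top [0.49, 0.062, 0.062] [283.  251.3] s1px [266. 203.]
```

View pics/s2.png

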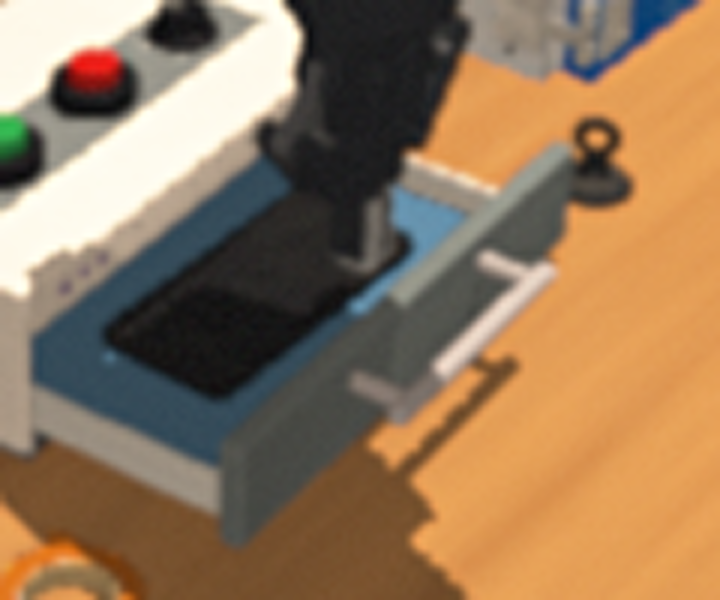

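The fingertip really is in the tray, behind the plate and about 8 mm above the phone. It registered no force and the drawer didn't move, so the line did not push as expected. I'll lift straight out, go back in front, and repeat in small steps, watching force and position.

```bash
python3 - <<'E'
from h import *
from bench import env, monitor, eyes
def st(l): s=monitor.sense(); print(l,round(s["clock"],2),np.round(s["position"],4),np.round(s["contact_force"],2),round(s["finger_gap"],2))
p=monitor.sense()["position"]
env.movel([p[0],p[1],.15],.1); st("up")
env.movel(P(-.285,0,.15),.15); env.movel(P(-.285,0,.040),.1); st("low")
a=eyes.grab_frame("scene")["frame"][150:350,150:430]
for x in(-.262,-.25,-.24,-.23):
    g=env.movel(P(x,0,.040),.03,guard=6); st((x,g))
    if g: break
b=eyes.grab_frame("scene")["frame"][150:350,150:430]
cv2.imwrite("pics/s3.png",cv2.resize(np.vstack([a,b]),(420,600))[:,:,::-1])
E
```

```text
up 9.36 [0.516  0.0675 0.1494] [-0.52 -0.7   0.16] 0.0
low 11.49 [0.4068 0.0609 0.0404] [ 0.56 -0.51 -0.52] 0.0
(-0.262, False) 12.46 [0.4293 0.0623 0.04  ] [ 0.08 -0.09 -0.2 ] 0.0
(-0.25, False) 13.01 [0.4414 0.063  0.0399] [1.23 0.08 0.31] 0.0
(-0.24, False) 13.49 [0.4514 0.0636 0.0399] [ 0.25  0.5  -0.71] 0.0
(-0.23, False) 13.97 [0.4614 0.0642 0.0399] [-0.8   0.19 -0.72] 0.01
```

View pics/s3.png

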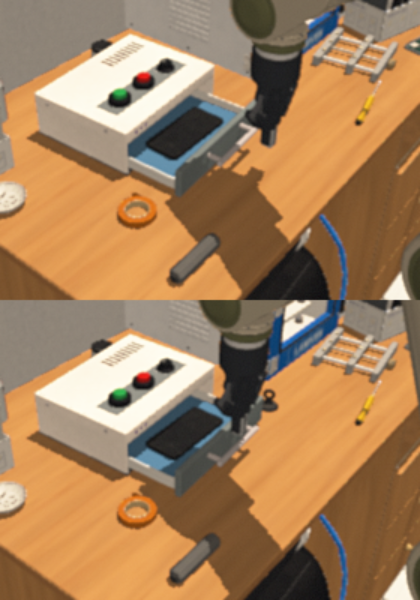

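In the s2 picture the fingertip is at about (290,235), but the reported TCP projects to (289,243). That suggests the true tip is about 25–30 mm higher than reported, so it passed over both bar and plate. A soft guarded touch on bare desk in front of the drawer will settle it.

```bash
python3 - <<'E'
from h import *
from bench import env, monitor, eyes
def st(l): s=monitor.sense(); print(l,round(s["clock"],2),np.round(s["position"],4),np.round(s["contact_force"],2),round(s["finger_gap"],2))
d=eyes.grab_frame("scene")
for p in([.4068,.0609,.0404],[.4068,.0609,.07]):
    q=d["mtx"]@(d["view"]@[*p,1])[:3]; print(q[:2]/q[2])
env.movel(P(-.285,0,.040),.06); st("back")
env.movel(P(-.285,0,.008),.05);st("8mm")
try: print(env.movel(P(-.285,0,-.04),.02,guard=4)); st("down")
except env.MotionError as e: print(e)
a=eyes.grab_frame("scene")["frame"]; cv2.imwrite("pics/s4.png",cv2.resize(a[190:290,260:390],None,fx=6,fy=6,interpolation=cv2.INTER_CUBIC)[:,:,::-1])
E
```

```text
[326.79030687 256.96691503]
[327.73437486 247.29768767]
back 15.14 [0.4069 0.0608 0.0401] [ 0.07  0.67 -0.43] 0.0
8mm 15.93 [0.4067 0.0609 0.0081] [-0.92  0.13  0.24] 0.0
True
down 17.82 [ 0.4065  0.0609 -0.0349] [-1.17  0.11  8.14] 0.0
```

View pics/s4.png

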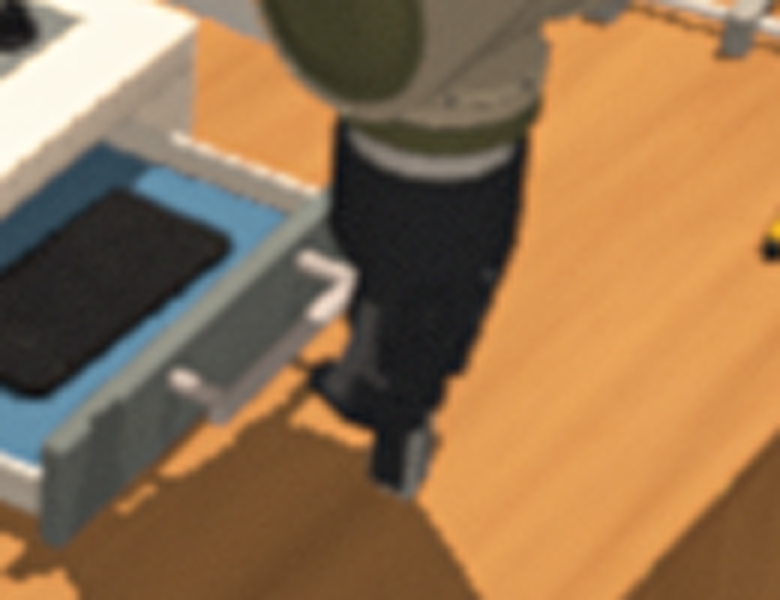

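The desk contact came at reported z = -0.0345, so the true tip height is reported + 0.0345. The picture shows the tip on the desk at about (327,272) in the full image, which fits x and y. I'll correct for that and push the bar.

```bash
echo 'DZ=-.0345  # reported z = true z + DZ' >> h.py; python3 - <<'E'
from h import *
from bench import env, monitor, eyes
def st(l): s=monitor.sense(); print(l,round(s["clock"],2),np.round(s["position"],4),np.round(s["contact_force"],2))
def go(x,v,g): r=env.movel(P(x,0,.034+DZ),v,guard=g); st((x,r)); return r
env.movel(P(-.285,0,.034+DZ),.1); st("lift")
ok=not go(-.235,.04,8)
ok=ok and not go(-.172,.035,10)
if ok: 
    for x in (-.16,-.150,-.142):
        if go(x,.012,9): break
a=eyes.grab_frame("top")["frame"]; cv2.imwrite("pics/top5.png",cv2.resize(a[90:300,160:440],None,fx=2.5,fy=2.5)[:,:,::-1])
E
```

```text
lift 18.38 [ 0.4064  0.0609 -0.0007] [-0.13 -0.27 -0.35]
(-0.235, False) 19.77 [ 0.4564  0.0639 -0.0005] [-0.82 -0.28 -0.53]
(-0.172, False) 21.73 [ 5.193e-01  6.760e-02 -5.000e-04] [-0.7   0.76 -0.55]
(-0.16, False) 22.88 [ 5.314e-01  6.840e-02 -5.000e-04] [-0.28  1.45 -0.62]
(-0.15, False) 23.86 [ 5.41e-01  6.90e-02 -5.00e-04] [-4.43  0.89  2.14]
(-0.142, True) 24.16 [ 0.5406  0.0691 -0.001 ] [-0.46  0.88  1.05]
```

```bash
python3 - <<'E'
from h import *
from bench import env, monitor, eyes
def st(l): s=monitor.sense(); print(l,round(s["clock"],2),np.round(s["position"],4),np.round(s["contact_force"],2))
r=env.movel(P(-.144,0,.034+DZ),.012,guard=14); st(r); env.hold(.2); st("hold")
env.movel(P(-.20,0,.034+DZ),.08); env.movel(P(-.20,0,.20+DZ),.15); st("up")
env.reach(P(-.16,.065,.20+DZ),Q)
d=eyes.grab_frame("top"); a=d["frame"]; np.savez("top5.npz",**d); cv2.imwrite("pics/top5.png",cv2.resize(a[90:300,160:440],None,fx=2.5,fy=2.5)[:,:,::-1])
w=eyes.grab_frame("wrist")["frame"]; cv2.imwrite("pics/w5.png",w[:,:,::-1])
o=np.zeros((600,700,3),np.uint8); o[:420,:560]=w; o[420:,:]=cv2.resize(a[90:300,160:440],(700,525))[250:430]
cv2.imwrite("pics/c5.png",o[:,:,::-1])
E
```

```text
True 24.59 [ 0.5402  0.0694 -0.0018] [-0.56  0.26  0.12]
hold 24.79 [ 0.54    0.0694 -0.002 ] [-0.29 -0.53 -0.33]
up 26.81 [0.4909 0.066  0.1647] [-0.75  0.85 -0.47]
```

View pics/c5.png

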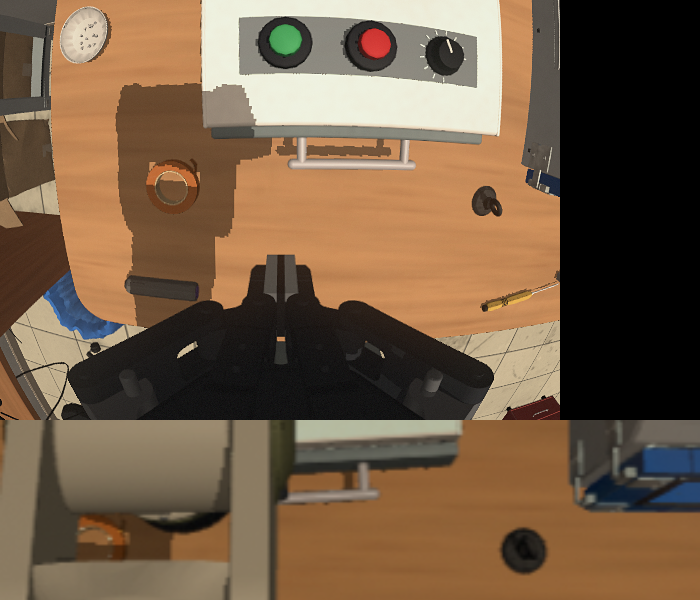

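The wrist view shows the drawer plate flush against the box, with the bar at about (350,165) and nothing else disturbed. Now I press the green button.

```bash
python3 - <<'E'
from h import *
from bench import env, monitor, eyes
def st(l): s=monitor.sense(); print(l,round(s["clock"],2),np.round(s["position"],4),np.round(s["contact_force"],2))
B=[.652,.140]
env.movel([*B,.20+DZ],.12); env.movel([*B,.116+DZ],.08); st("over")
for z in (.112,.110,.108,.106,.104,.102):
    r=env.movel([*B,z+DZ],.01,guard=6.5); st((z,r))
    if r: break
env.hold(.2)
st("pressed")
E
```

```text
over 29.7 [0.6523 0.14   0.0821] [-0.14  0.14 -0.74]
(0.112, False) 30.25 [0.652  0.14   0.0775] [ 0.11 -0.36 -0.5 ]
(0.11, False) 30.6 [0.6522 0.14   0.0757] [ 0.16 -0.5   1.1 ]
(0.108, False) 30.95 [0.6522 0.14   0.0736] [1.11 0.76 2.73]
(0.106, False) 31.3 [0.6522 0.14   0.0716] [1.08 1.06 3.19]
(0.104, True) 31.52 [0.6522 0.14   0.0712] [-0.86 -0.57  4.83]
pressed 31.72 [0.6522 0.14   0.0712] [-1.53 -0.11  5.83]
```

The force rose along the spring and then hit the hard stop: 5.8 N held, more than the 4 N needed. I'll withdraw and do a last check.

```bash
python3 - <<'E'
from h import *
from bench import env, monitor, eyes
env.movel([.652,.140,.14+DZ],.05); env.movel([.652,.140,.22+DZ],.12); env.movel(P(-.26,.065,.22+DZ),.15)
s=monitor.sense(); print(s["clock"],s["contact_force"])
o=np.zeros((420,700,3),np.uint8); o[:,:420]=cv2.resize(eyes.grab_frame("wrist")["frame"],(420,315)).__getitem__(slice(0,315)).repeat(1,0) if 0 else 0
o[:315,:420]=cv2.resize(eyes.grab_frame("wrist")["frame"],(420,315)); o[:,420:]=cv2.resize(eyes.grab_frame("scene")["frame"][150:270,160:240],(280,420))
cv2.imwrite("pics/end.png",o[:,:,::-1])
E
```

```text
35.025 [-0.09831932 -0.21818708 -0.06860877]
```

View pics/end.png

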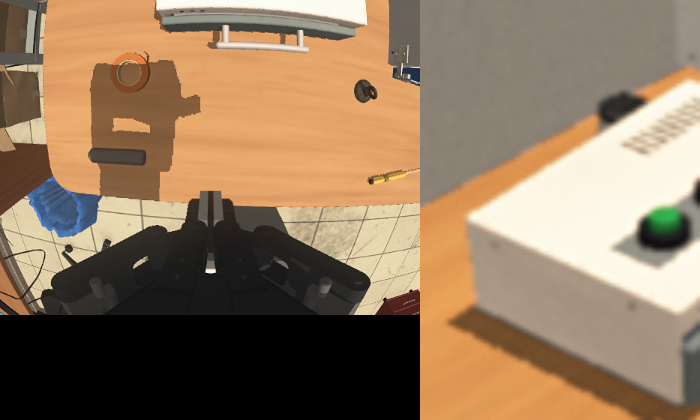

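The drawer is home, the green cap is back up at about (665,222) in this picture, and the arm is clear.

```bash
python3 -c "
from bench import job
print(job.hand_in())"
```

```text
the job is handed in; nothing more can be done
None
```

I eased the drawer home, then pressed the green button fully (5.8 N held), let it come back up and withdrew, handing in at about 35 s; the first push missed because the reported tip height was about 34 mm too low, so the shut fingers passed over the drawer and about 4 cm above the phone without touching anything.

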